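# Let the bench winch back to its stop

### The job

The cable is off the little hand winch that still has its crank, and a new one is to be hooked on. Flick its sprung pawl off the ratchet wheel so that it stays off, then ease the crank back, anticlockwise seen from above and without whirling it, until the crank arm rests against its stop post. Leave the pawl off.

Things in the scene. Friction and masses are not known exactly. Their poses are not given: they have to be found in the camera images.
- winch: Fixed hand winch with crank, not the stripped one beside it (no crank, no pawl). Origin: on the upright axle at bench height, z up, x from axle towards the pawl's side. Grey plate 10 mm; bare drum; steel ratchet wheel 102 mm across, z 52 to 62; crank arm 16 mm wide, top z 82. In its frame (mm): pawl pivot (60, 55); upright stop post, 12 thick, top z 86, at (-23, -57).
- drum (a joint): Angle of drum, wheel and crank (rad): 0 at the stop post, more when wound on. At q the crank points 4.10 - q rad anticlockwise from the winch's x. Starts 0.9 to 1.7; easing back is anticlockwise from above. Friction 2 to 3 N at the knob, no return spring, stays where left. With the pawl in it turns back at most one tooth (0.45). Faster than 4.5 rad/s is whirling.
- knob_top (a point): Centre of the top of the crank's knob: an upright wooden grip, 22 mm thick and 42 mm high (z 83 to 125 mm), 80 mm from the axle. It spins freely on its pin, so a grasp from above needs no turning along the arc.
- pawl (a joint): Angle of the pawl (rad) about its upright pivot: 0 to about 0.16 when in the teeth, 0.7 when fully off. An over-centre spring holds it in; past about 0.35 it snaps on to 0.7 and stays there.
- tab_top (a point): Centre of the top of the pawl's tab: an upright steel pin 14 mm thick, top z 115 mm, free from z 61 up, on the pawl's tail 60 mm from the pivot; with the pawl in, at about (120, 55) mm in the winch's frame. Pushed along the winch's +y by 20 to 40 mm (up to 6 N), anticlockwise about the pivot, it flicks the pawl off. It stays 25 mm or more clear of the crank's sweep.

How it is judged:
On the way, in this order (a step that is already met when the one before it is completed fails the run):
1. the pawl is flicked off while the drum is still wound on (value of joint pawl above 0.5 rad and value of joint drum above 0.35 rad), for 0.2 s.
2. the crank is eased back to its stop (value of joint drum below 0.17 rad), for 0.2 s.
At the end, for the whole second after the job is handed in: The crank arm rests at its stop post (within 0.17 rad, about 10 degrees) and is still, and the pawl is off and stays off (above 0.5 rad) (value of joint drum below 0.17 rad and velocity of joint drum between -0.1 and 0.1 rad/s and value of joint pawl above 0.5 rad); the robot touches nothing.
It fails at once if the drum is whirled back (faster than 4.5 rad/s) (velocity of joint drum below -4.5 rad/s).
It also fails if it takes over 48 s, if anything falls off the work surface, if the arm or the gripper's body presses on something with over 40 N, if the wrist force passes 120 N, or if a joint passes its speed limit or range.

### The arm

A 6-joint arm with a two-finger parallel gripper is mounted at the origin on the work surface. World frame = base frame: x ahead of the robot, y to its left, z up, the work surface at z = 0. Lengths are in m, angles in rad, forces in N, time in s.
With the tool pointing down it reaches from about 0.425 to 0.95 m from the base axis. Payload 3.5 kg.
Tool frame: the origin (TCP) lies at the very end of the fingers, on their centre line; the grasp point (between the pads) lies 19 mm behind it; z points along the fingers, y is the line along which they close (so a half turn about z gives the same grasp; the last joint's range is limited). The gripper opens to 85 mm and grips with 20 to 120 N. Pads are 22 mm wide; open, the fingers measure 114 mm over their backs; the gripper's body (76 mm by 85 mm) begins 54 mm behind the grasp point. The pads swing forward as they close: fully open they stand 13 mm farther back than shut.
Start: joints at [1.164, 0.286, 1.577, -0, 1.279, -0.15], TCP at [0.171, 0.653, 0.231] pointing down, gripper open.
Joint ranges: [-2.77, 2.77], [-0.9, 2.22], [0.21, 2.48], [-1.53, 4.67], [0.24, 2.81], [-2.84, 2.84]. Speed limits (rad/s): [2.79, 2.79, 3.14, 3.14, 3.14, 3.14].

### API

Orientations are given as a unit quaternion [x, y, z, w].
In Python, from plant import ctrl gives the robot as it stands.
- The arm moves only by the tool inch_along, called after "Request:" as name(argument=value, ...) on one line, values as JSON. Schema: {"type":"object","properties":{"segments":{"type":"object","properties":{"ticks":{"type":"array","items":{"type":"array","items":{"type":"number"},"minItems":7,"maxItems":7},"minItems":1,"maxItems":10}},"additionalProperties":false,"required":["ticks"]},"grip_n":{"type":"number"},"only":{"type":"string"},"quiet":{"type":"boolean"},"lines":{"type":"string"}},"required":["segments"],"additionalProperties":false}. segments is an object whose key "ticks" holds a list of rows, 1 to 10 of them, each of 7 numbers: dx, dy, dz in parts of the range, where 1.0 means 0.8 m, then a rotation vector rx, ry, rz in shares of 2 rad (1.0 is 2 rad), then the opening from 0.0 (shut) to 1.0 (fully open); each row is the pose to reach, as a shift and turn from the pose commanded when the call began, along the tool's axes at that moment; what a row does not reach only later rows make up. A row lasts 1/8 s, in which the tool goes at most 0.0625 m and 0.188 rad, less where a joint would pass 70% of its speed; a pose out of reach is approached as far as the arm can. The fingers move at their own pace and stop on an object; grip_n is the grip in N (left out, the last holds). Time passes only in rows, so rows that do not move let the fingers close. The tool returns the time, the measured TCP pose, the force, the opening and the grip force at its end. only (a regular expression) keeps the lines of the reply that match it, lines (a string "A,B") keeps lines A to B, and quiet returns only ok. Input that does not fit is refused with a message, and nothing moves.
- ctrl.get_state(): the state, without advancing time (a new reading comes with each control period).
- ctrl.read_camera(name): name is "scene" or "top" or "wrist"; returns a dict with "pixels" (480x640x3 uint8, red, green, blue), "camera_matrix" (3x3 intrinsics, pixels), "dist_coeffs" ([k1, k2, p1, p2, k3] as OpenCV has them; the pictures are not rectified), "xyz" and "orientation" of the camera in the world. Camera axes: x right, y down, z forward; pixel columns grow to the right and rows downward; lengths in m; the calibration is good to about 2 mm. A picture is of the moment at which its call begins. There is no depth.
- ctrl.sign_off(): hands the job in; it is judged then, once.
The state is a dict: "time": time; "qpos": joint angles; "dq": joint speeds; "joint_efforts": joint torques, N m; "eef_pos": TCP position; "tcp_rot": TCP orientation; "contact_force": force on the tool from outside, world axes, zero at the start; "wrist_torque": the same for the moment, N m; "opening": opening from 0.0 (shut) to 1.0 (fully open); "finger_force": force on a finger pad.
Only numpy, scipy, OpenCV 4.12 (cv2) and the standard library are available. Lean on these libraries where they do the work, as an engineer would, in place of code of your own. Each camera call takes 0.05 s, during which the arm holds its last target. There are 200 camera calls.

## Working session

There is one attempt and no reset: what is moved stays moved. The work goes in short steps, Python scripts to look and compute and a tool call to move; the robot and the scene stay as the last step left them, time stands still between calls to the robot, and variables do not carry over. Pictures are saved under pics/ and viewed, at most 10 in all, crops included, and the job is handed in when it is done.

```bash
mkdir -p pics; ls; cat > h.py <<'E'
import numpy as np, cv2
from scipy.spatial.transform import Rotation as R
from plant import ctrl
def snap(n,f):
    c=ctrl.read_camera(n); cv2.imwrite('pics/'+f,cv2.cvtColor(c['pixels'],cv2.COLOR_RGB2BGR))
    import pickle; pickle.dump(c,open(f'pics/{f}.pkl','wb')); return c
def load(f):
    import pickle; return pickle.load(open(f'pics/{f}.pkl','rb'))
def ray(c,uv):
    p=cv2.undistortPoints(np.array([[uv]],float),np.array(c['camera_matrix']),np.array(c['dist_coeffs']))[0,0]
    return np.array(c['xyz']),R.from_quat(c['orientation']).as_matrix()@np.array([p[0],p[1],1])
def onz(c,uv,z):
    o,d=ray(c,uv); return o+d*(z-o[2])/d[2]
def proj(c,P):
    Rm=R.from_quat(c['orientation']).as_matrix(); q=(np.atleast_2d(P)-c['xyz'])@Rm
    return cv2.projectPoints(q,np.zeros(3),np.zeros(3),np.array(c['camera_matrix']),np.array(c['dist_coeffs']))[0][:,0]
E
python3 - <<'E'
from h import *
for n in ['top','scene']:
    c=snap(n,n+'1.png'); print(n,c['xyz'],c['orientation'])
s=ctrl.get_state();print(s['time'],s['eef_pos'],s['tcp_rot'])
E
```

```text
pics
plant.py
top [0.47599152 0.02425264 0.92399921] [ 0.71164888 -0.70045241  0.04263665 -0.03323264]
scene [1.02557884 0.45973261 0.8740001 ] [ 0.36731431  0.8650678  -0.31052625 -0.14251785]
0.1 [0.17117519 0.65232456 0.23006627] [ 1.28061225e-01  9.91765686e-01 -1.02812354e-03 -3.00080593e-04]
```

View pics/top1.png

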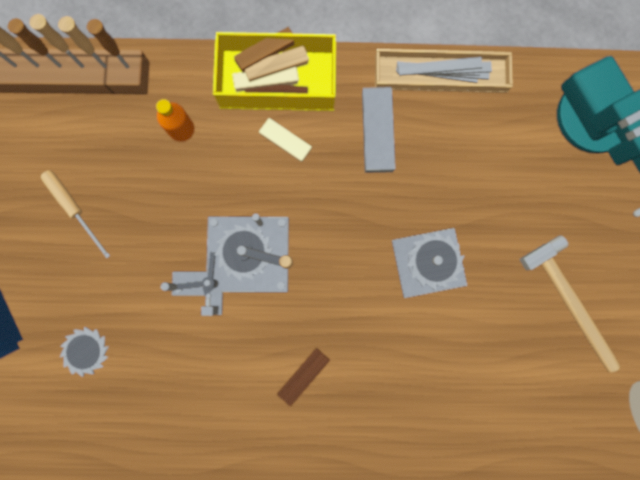

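View pics/scene1.png

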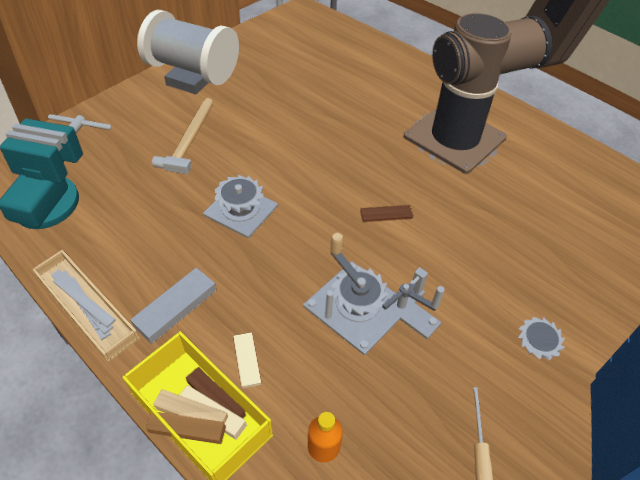

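The top view shows the winch with axle at about (242,251), knob (286,261), stop post (257,218), pawl pivot (208,284) and tab (165,287). The stripped winch is at (437,260). The scene view has the knob at (337,240) and the tab at (438,290). I'll enlarge crops to read these more precisely.

```bash
python3 - <<'E'
from h import *
a=cv2.imread('pics/top1.png')[200:325,150:300]; b=cv2.imread('pics/scene1.png')[225:350,300:450]
cv2.imwrite('pics/crop1.png',np.vstack([cv2.resize(x,None,fx=4,fy=4,interpolation=2)[:, :] for x in (a,)]))
cv2.imwrite('pics/crop2.png',cv2.resize(b,None,fx=4,fy=4,interpolation=2))
t=load('top1.png')
ax=onz(t,(242,251),.08);kn=onz(t,(286,261.5),.125);tab=onz(t,(165.5,287),.115);post=onz(t,(257,218),.086);pv=onz(t,(208,284),.09)
for n,p in dict(ax=ax,kn=kn,tab=tab,post=post,pv=pv).items(): print(n,p.round(4))
E
```

```text
ax [0.5485 0.1479 0.08  ]
kn [0.5288 0.0699 0.125 ]
tab [0.4848 0.2652 0.115 ]
post [0.605  0.1233 0.086 ]
pv [0.4913 0.2016 0.09  ]
```

View pics/crop1.png

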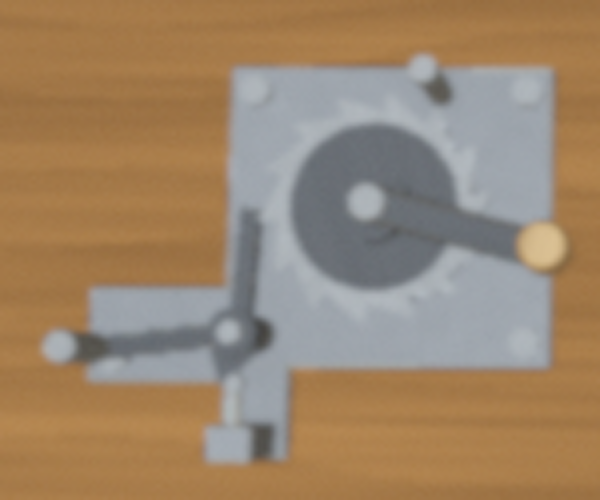

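View pics/crop2.png

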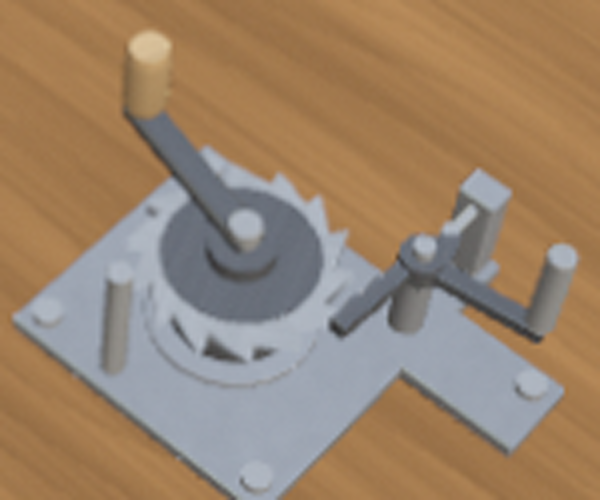

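Crop 1 shows the knob top at (541,246), tab (60,346), post (423,66), axle (365,202) and pivot (229,330), in 4x crop pixels. Crop 2 shows the knob top at (150,45) and the tab at (563,256). The pawl is in the teeth. The spring block lies on the +y side of the pivot, away from the tab's path.

```bash
python3 - <<'E'
from h import *
t=load('top1.png');s=load('scene1.png')
T=lambda x,y:((x+.5)/4-.5+150,(y+.5)/4-.5+200); S=lambda x,y:((x+.5)/4-.5+300,(y+.5)/4-.5+225)
for n,z,a,b in [('kn',.125,(541,246),(150,45)),('tab',.115,(60,346),(563,256)),('post',.086,(423,66),(120,270)),('axle',.09,(365,202),(246,223)),('piv',.09,(229,330),(425,244))]:
    o1,d1=ray(t,T(*a));o2,d2=ray(s,S(*b))
    k=np.linalg.lstsq(np.c_[d1,-d2],o2-o1,rcond=None)[0]
    print(n,onz(t,T(*a),z).round(4),onz(s,S(*b),z).round(4),((o1+d1*k[0]+o2+d2*k[1])/2).round(4))
st=ctrl.get_state();print(R.from_quat(st['tcp_rot']).as_matrix().round(3))
E
```

```text
kn [0.5294 0.0717 0.125 ] [0.5287 0.0697 0.125 ] [0.5296 0.0711 0.1269]
tab [0.4862 0.2667 0.115 ] [0.4862 0.2664 0.115 ] [0.4863 0.2665 0.1152]
post [0.6082 0.1261 0.086 ] [0.606  0.1245 0.086 ] [0.6076 0.1258 0.0891]
axle [0.5491 0.1484 0.09  ] [0.5516 0.149  0.09  ] [0.5497 0.1484 0.0874]
piv [0.4944 0.2036 0.09  ] [0.5056 0.2123 0.09  ] [0.4947 0.2072 0.0736]
[[-0.967  0.254 -0.001]
 [ 0.254  0.967 -0.002]
 [ 0.    -0.002 -1.   ]]
```

Careful with the scale: shifts go in shares of 0.8 m and turns go in shares of 2 rad. That gives: -0.451 m is -0.5638, -0.283 m is -0.3538.

Request:
inch_along(segments={"ticks":[[-0.2363,-0.2638,0,0,0,0,0],[-0.2363,-0.2638,0,0,0,0,0],[-0.2363,-0.2638,0,0,0,0,0],[-0.2363,-0.2638,0,0,0,0,0],[-0.2363,-0.2638,0,0,0,0,0],[-0.5638,-0.3538,0,0,0,0,0],[-0.5638,-0.3538,0,0,0,0,0],[-0.5638,-0.3538,0,0,0,0,0],[-0.5638,-0.3538,0,0,0,0,0],[-0.5638,-0.3538,0,0,0,0,0]]}, grip_n=40)

```text
time: 1.35
eef_pos: [0.5379, 0.2624, 0.2306]
tcp_rot: [0.13, 0.992, -0.0, -0.0]
contact_force: [0.1, 0.7, -0.1]
opening: 0.001
finger_force: 0.0
```

Converted, 0.147 m is 0.1838, 0.12 m is 0.15.

Request:
inch_along(segments={"ticks":[[0,0,0.075,0,0,0,0],[0,0,0.15,0,0,0,0],[0,0,0.1838,0,0,0,0],[0,0,0.1838,0,0,0,0],[0,0,0.1838,0,0,0,0]]})

```text
time: 1.98
eef_pos: [0.5365, 0.2653, 0.086]
tcp_rot: [0.128, 0.992, 0.001, 0.001]
contact_force: [-0.6, -0.4, 0.2]
opening: 0.001
finger_force: 0.0
```

Request:
inch_along(segments={"ticks":[[0.015,-0.0038,0,0,0,0,0],[0.0275,-0.0075,0,0,0,0,0],[0.0375,-0.01,0,0,0,0,0],[0.0475,-0.0125,0,0,0,0,0],[0.0575,-0.015,0,0,0,0,0],[0.0663,-0.0175,0,0,0,0,0],[0.0738,-0.0188,0,0,0,0,0],[0.08,-0.0213,0,0,0,0,0],[0.08,-0.0213,0,0,0,0,0],[0.08,-0.0213,0,0,0,0,0]]})

```text
time: 3.22
eef_pos: [0.4709, 0.2648, 0.0846]
tcp_rot: [0.128, 0.992, 0.001, 0.002]
contact_force: [5.5, 1.4, -4.4]
opening: 0.001
finger_force: 2.6
```

```bash
python3 - <<'E'
from h import *
c=snap('top','top2.png')
cv2.imwrite('pics/crop3.png',cv2.resize(c['pixels'][200:325,150:300,::-1],None,fx=4,fy=4,interpolation=2))
E
```

```text
(no output)
```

View pics/crop3.png

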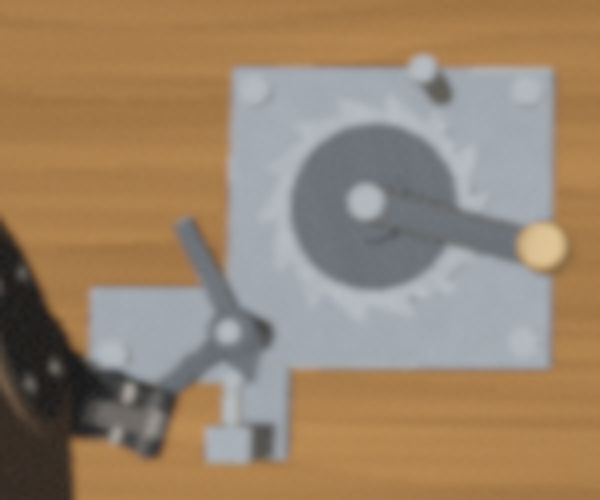

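The pawl nose now points up-left at (183,225), well off the wheel at roughly 0.65 rad. I'll back off, rise and check that it stays there.

Converted, -0.12 m is -0.15, -0.06 m is -0.075.

Request:
inch_along(segments={"ticks":[[-0.0188,0.005,0,0,0,0,0],[-0.0375,0.01,0,0,0,0,0],[-0.0375,0.01,0,0,0,0,0],[-0.0375,0.01,-0.075,0,0,0,0],[-0.0375,0.01,-0.15,0,0,0,0],[-0.0375,0.01,-0.15,0,0,0,0.6],[-0.0375,0.01,-0.15,0,0,0,0.6]]})

```text
time: 4.15
eef_pos: [0.5001, 0.2644, 0.2039]
tcp_rot: [0.128, 0.992, -0.0, -0.0]
contact_force: [-0.4, -0.9, -0.3]
opening: 0.417
finger_force: 0.0
```

```bash
python3 - <<'E'
from h import *
s=ctrl.get_state();p=np.array(s['eef_pos']);M=R.from_quat(s['tcp_rot']).as_matrix()
print((M.T@(np.array([.5294,.0711,p[2]])-p)).round(4))
E
```

```text
[-0.0775 -0.1795  0.    ]
```

Converted, -0.1795 m is -0.2244, -0.0775 m is -0.0969.

Request:
inch_along(segments={"ticks":[[-0.0969,-0.2244,0,0,0,0,0.6],[-0.0969,-0.2244,0,0,0,0,0.6],[-0.0969,-0.2244,0,0,0,0,0.6],[-0.0969,-0.2244,0,0,0,0,0.6],[-0.0969,-0.2244,0,0,0,0,0.6],[-0.0969,-0.2244,0,0,0,0,0.6]]})

```text
time: 4.9
eef_pos: [0.5292, 0.0726, 0.2033]
tcp_rot: [0.127, 0.992, 0.0, -0.001]
contact_force: [-0.1, 0.1, -0.8]
opening: 0.599
finger_force: 0.0
```

```bash
python3 - <<'E'
from h import *
a=snap('wrist','w1.png')['pixels'];b=snap('top','top3.png')['pixels']
cv2.imwrite('pics/both.png',np.hstack([cv2.resize(a,(400,300)),cv2.resize(b[200:320,140:300],(400,300),interpolation=2)])[:,:,::-1])
s=ctrl.get_state();p=np.array(s['eef_pos']);M=R.from_quat(s['tcp_rot']).as_matrix()
print(p.round(4),(M.T@(np.array([.5294,.0711,.097])-p)).round(4))
E
```

```text
[0.5295 0.0727 0.2039] [-0.0004 -0.0016  0.1069]
```

View pics/both.png

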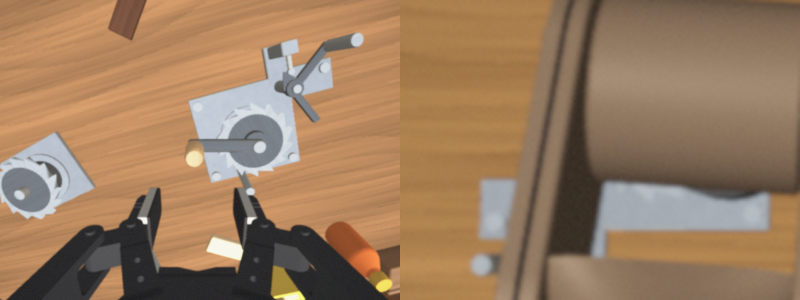

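The wrist view shows the pawl nose at (315,120), well clear of the wheel, so it has stayed off. The knob, at (194,155), sits centred between the fingers in line with the grasp, so I'll descend and grip it.

Converted, 0.107 m is 0.1338, 0.08 m is 0.1.

Request:
inch_along(segments={"ticks":[[0,-0.0013,0.05,0,0,0,0.6],[0,-0.0013,0.1,0,0,0,0.6],[0,-0.0013,0.1338,0,0,0,0.6],[0,-0.0013,0.1338,0,0,0,0.6],[0,-0.0013,0.1338,0,0,0,0],[0,-0.0013,0.1338,0,0,0,0],[0,-0.0013,0.1338,0,0,0,0],[0,-0.0013,0.1338,0,0,0,0]]}, grip_n=25)

```text
time: 6.0
eef_pos: [0.5307, 0.0691, 0.0995]
tcp_rot: [0.128, 0.992, -0.001, 0.001]
contact_force: [-1.7, -5.3, 3.6]
opening: 0.243
finger_force: 26.0
```

```bash
python3 - <<'E'
from h import *
s=ctrl.get_state();p=np.array(s['eef_pos']);M=R.from_quat(s['tcp_rot']).as_matrix()
A=np.array([.5495,.1485]);d=p[:2]-A;a0=np.arctan2(d[1],d[0]);print(np.hypot(*d),np.degrees(a0))
for a in np.linspace(a0,np.radians(-33),11)[1:]:
    print((M.T@np.r_[A+.08*np.array([np.cos(a),np.sin(a)])-p[:2],0]).round(4)[:2])
E
```

```text
0.08160672438486662 -103.31534672905629
[-0.0097  0.0024]
[-0.0193  0.0045]
[-0.0286  0.0076]
[-0.0374  0.0119]
[-0.0457  0.0173]
[-0.0532  0.0236]
[-0.0599  0.0308]
[-0.0656  0.0387]
[-0.0704  0.0473]
[-0.074   0.0564]
```

Converted, -0.0457 m is -0.0571, -0.0374 m is -0.0468.

Request:
inch_along(segments={"ticks":[[-0.0121,0.003,0,0,0,0,0],[-0.0241,0.0056,0,0,0,0,0],[-0.0358,0.0095,0,0,0,0,0],[-0.0468,0.0149,0,0,0,0,0],[-0.0571,0.0216,0,0,0,0,0]]})

```text
time: 6.62
eef_pos: [0.5805, 0.0725, 0.0996]
tcp_rot: [0.128, 0.992, -0.002, 0.003]
contact_force: [-0.5, -8.7, 0.8]
opening: 0.242
finger_force: 25.8
```

```bash
python3 - <<'E'
from h import *
s=ctrl.get_state();p=np.array(s['eef_pos']);M=R.from_quat(s['tcp_rot']).as_matrix()
A=np.array([.5495,.1485]);d=p[:2]-A;print(np.hypot(*d),np.degrees(np.arctan2(d[1],d[0])))
E
```

```text
0.08205520168916298 -67.7788316593405
```

Converted, 0.0391 m is 0.0489, 0.03 m is 0.0375.

Request:
inch_along(segments={"ticks":[[-0.0094,0.0079,0,0,0,0,0],[-0.0178,0.0169,0,0,0,0,0],[-0.0249,0.0268,0,0,0,0,0],[-0.0309,0.0375,0,0,0,0,0],[-0.0354,0.0489,0,0,0,0,0],[-0.0354,0.0489,0,0,0,0,0],[-0.0354,0.0489,0,0,0,0,0]]})

```text
time: 7.5
eef_pos: [0.6166, 0.1017, 0.0995]
tcp_rot: [0.127, 0.992, -0.004, 0.001]
contact_force: [-2.1, -13.5, 3.9]
opening: 0.241
finger_force: 26.2
```

```bash
python3 - <<'E'
from h import *
s=ctrl.get_state();p=np.array(s['eef_pos']);M=R.from_quat(s['tcp_rot']).as_matrix()
A=np.array([.5495,.1485]);d=p[:2]-A;print(np.hypot(*d),np.degrees(np.arctan2(d[1],d[0])))
E
```

```text
0.08182027541214451 -34.894304134765115
```

Converted, -0.12 m is -0.15, -0.1 m is -0.125.

Request:
inch_along(segments={"ticks":[[0,0,0,0,0,0,0.6],[0,0,0,0,0,0,0.6],[0,0,0,0,0,0,0.6],[0,0,0,0,0,0,0.6],[0,0,-0.05,0,0,0,0.6],[0,0,-0.125,0,0,0,0.6],[0,0,-0.15,0,0,0,0.6],[0.0625,-0.0625,-0.15,0,0,0,0.6],[0.075,-0.1125,-0.15,0,0,0,0.6],[0.075,-0.1125,-0.15,0,0,0,0.6]]})

```text
time: 8.75
eef_pos: [0.5328, 0.0329, 0.2164]
tcp_rot: [0.129, 0.992, -0.0, -0.001]
contact_force: [-0.1, -0.1, 0.1]
opening: 0.594
finger_force: 0.0
```

```bash
python3 - <<'E'
from h import *
a=snap('wrist','w2.png')['pixels'];b=snap('scene','s2.png')['pixels']
cv2.imwrite('pics/both2.png',np.hstack([cv2.resize(a,(400,300)),cv2.resize(b[215:350,290:470],(400,300),interpolation=2)])[:,:,::-1])
E
```

```text
(no output)
```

View pics/both2.png

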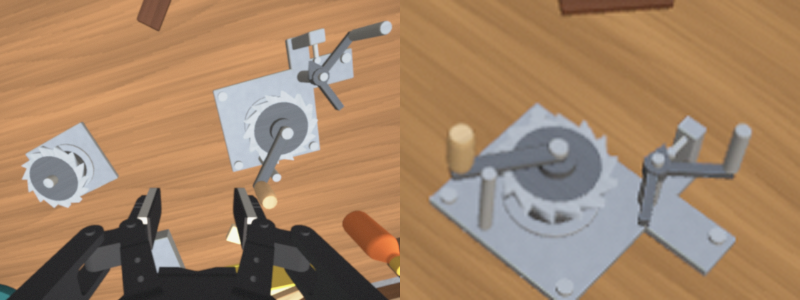

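The crank arm lies beside the stop post, with the knob at (462,130) and the post top at (488,175). The pawl is off. I'll check the angle before handing in.

```bash
python3 - <<'E'
from h import *
c=load('s2.png');k=onz(c,(317.9,273.5),.125)[:2];A=np.array([.5495,.1485]);P=np.array([.607,.1255])-A;d=k-A
print(np.hypot(*d),np.degrees(np.arctan2(d[1],d[0])),np.degrees(np.arctan2(P[1],P[0])))
u=d/np.hypot(*d);print('post perp offset to arm line (14mm = touching)',abs(u[0]*P[1]-u[1]*P[0]))
E
```

```text
0.07866100663405724 -36.556625084506614 -21.801409486351808
post perp offset to arm line (14mm = touching) 0.015772796242897937
```

```bash
python3 -c "
from plant import ctrl
print(ctrl.sign_off())"
```

```text
the job is handed in; nothing more can be done
None
```

The pawl is off and staying off, and the crank was eased back to within about 0.05 rad of its stop post by camera measurement, with the robot clear; the job was handed in after about 9 s, and no verdict was shown.

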